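Update the stock tags of a reagent dock

ROBOT

A 6-joint arm with a two-finger parallel gripper is mounted at the origin on a cart in front of the work surface, level with it; the furniture and walls round the work are solid. World frame = base frame: x ahead of the robot, y to its left, z up, the work surface at z = 0. Lengths are in m, angles in rad, forces in N, time in s.
With the tool pointing down it reaches from about 0.35 to 0.925 m from the base axis. Payload 6.4 kg.
Tool frame: the origin (TCP) lies midway between the tips of the shut fingers; the grasp point (between the pads) lies 19 mm behind it; z points along the fingers, y is the direction in which the jaws open and shut (so a half turn about z gives the same grasp; the last joint's range is limited). The gripper opens to 94 mm and grips with 3 to 60 N. Pads are 16 mm wide; open, the fingers measure 119 mm over their backs; the gripper's body (75 mm by 177 mm) begins 78 mm behind the grasp point.
Start: joints at [1.095, 0.245, 1.558, -0, 1.339, -0.174], TCP at [0.193, 0.621, 0.205] pointing down, gripper open.
Joint ranges: [-3.13, 3.13], [-1.02, 2.26], [0.13, 2.54], [-0.95, 4.09], [0.21, 2.88], [-2.74, 2.74]. Speed limits (rad/s): [2.57, 2.57, 3.14, 3.14, 3.14, 3.14].

INTERFACE

Orientations are given as a unit quaternion [x, y, z, w].
In Python, from plant import status, viewer, ticket gives the robot as it stands.
- The arm moves only by the tool send_rows, never from a script. Its argument "series" is a list of rows, each a list of 7 numbers: the shift along the tool's x, y, z in mm, then the turn, a rotation vector about the tool's x, y, z in rad, then the opening, from 0 (shut) to 1 (fully open). A call has 1 to 12 rows; each row shifts and turns the commanded pose from where the row before left it, along the tool's axes as they then stand; what a row does not reach is not made up. A row lasts 1/10 s, in which the tool goes at most 50 mm and 8.59 degrees, less where a joint would pass 70% of its speed; a pose out of reach is approached as far as the arm can. A call is refused whole if a number of a shift passes 50 or a number of a turn 0.15, either way. A call with a gripper value outside its range is refused whole. The fingers move at their own pace and stop on an object; "force" is the grip in N (left out, the last holds). Time passes only in rows, so rows that do not move let the fingers close. It gives the time, the measured TCP pose, the force and the opening at its end, in the units of the state.
- status.get_state(): the state, without advancing time (a new reading comes with each control period).
- viewer.read_camera(name): name is "scene" or "top" or "wrist"; returns the picture (400x640x3 uint8, blue, green, red); there is no depth.
- viewer.get_calibration(name): a dict with "camera_matrix" (3x3 intrinsics, pixels), "eye" and "rotation" of the camera in the world; the wrist camera has in their place "hand_eye" (4x4, takes a point from camera to tool coordinates, whose origin is the TCP and whose axes are the flange's). Camera axes: x right, y down, z forward; pixel columns grow to the right and rows downward; lengths in m; the calibration is good to about 2 mm. A picture is of the moment at which its call begins: read the wrist's pose just before it. get_calibration takes no time and is no camera call.
- ticket.job_done(): hands the job in, once; it reports no verdict.
The state is a dict: "t": time; "joints": joint angles; "joint_vel": joint speeds; "tau": joint torques, N m; "position": TCP position; "tcp_rot": TCP orientation; "contact_force": force on the tool from outside, world axes, zero at the start; "ft_torque": the same for the moment, N m; "finger_gap": finger opening in m.
Only numpy, scipy, OpenCV 4.12 (cv2) and the standard library are available. Lean on these libraries where they do the work, as an engineer would, in place of code of your own. Each camera call takes 0.05 s, during which the arm holds its last target.

TASK

On the dock board each of the four bins has a hinged tag in front of it, with a raised ring on one face and a raised bar on the other. With a fingertip, lightly push over the tags that are wrong, so that every bin with a bottle in it shows the ring face (tag leaning toward the bin) and every empty bin shows the bar face (tag leaning toward the robot). Do not pinch the tags, and leave the bottles and the vial where they stand.

Things in the scene. Friction and masses are not known exactly. Their poses are not given: they have to be found in the camera images.
- board: grey dock board fixed on the desk, 215 x 335 x 8 mm: four lanes side by side, 80 mm apart, each with a small white bin at the far side and a hinged white tag in front of it. Origin at desk level, 125 mm from the robot-side edge, mid-width; x points from the tags to the bins (away from the robot), y along the row, z up.
- stand_a: aluminium hinge stand of tag a, fixed in one of the lanes (which one varies). Origin mid-foot, 8 mm above the desk; x points level to its lane's bin, y along the hinge. Hinge axis 22 mm above the origin (30 mm above the desk); ears reach 26.5 mm up, 29.5 mm to each side. Tag: smooth plate 46 mm wide, 4 mm thick, about 30 g, free edge 50 mm from the axis.
- tag_a (a joint): swing of tag a, rad. 0: leans 50 deg from upright toward the robot, bar face uppermost, free edge 38 mm on the -x side of the hinge, 62 mm above the desk. 0.873: upright, edge 80 mm above the desk. 1.745: leans 50 deg toward the bin, ring face uppermost, edge 38 mm on the +x side. Turns lightly (under 1 N at the edge); past upright it falls to the other stop.
- bay_a (a point): middle of the floor of the bin in the lane of tag a, 125 mm beyond its hinge in stand x, 11 mm above the desk. The bin is a fixed open white box, 56 x 56 x 26 mm, 3 mm walls; its near wall is 97 mm beyond the hinge. It holds a bottle or is empty.
- stand_b: aluminium hinge stand of tag b, fixed in one of the lanes (which one varies). Origin mid-foot, 8 mm above the desk; x points level to its lane's bin, y along the hinge. Hinge axis 22 mm above the origin (30 mm above the desk); ears reach 26.5 mm up, 29.5 mm to each side. Tag: smooth plate 46 mm wide, 4 mm thick, about 30 g, free edge 50 mm from the axis.
- tag_b (a joint): swing of tag b, rad. 0: leans 50 deg from upright toward the robot, bar face uppermost, free edge 38 mm on the -x side of the hinge, 62 mm above the desk. 0.873: upright, edge 80 mm above the desk. 1.745: leans 50 deg toward the bin, ring face uppermost, edge 38 mm on the +x side. Turns lightly (under 1 N at the edge); past upright it falls to the other stop.
- bay_b (a point): middle of the floor of the bin in the lane of tag b, 125 mm beyond its hinge in stand x, 11 mm above the desk. The bin is a fixed open white box, 56 x 56 x 26 mm, 3 mm walls; its near wall is 97 mm beyond the hinge. It holds a bottle or is empty.
- stand_c: aluminium hinge stand of tag c, fixed in one of the lanes (which one varies). Origin mid-foot, 8 mm above the desk; x points level to its lane's bin, y along the hinge. Hinge axis 22 mm above the origin (30 mm above the desk); ears reach 26.5 mm up, 29.5 mm to each side. Tag: smooth plate 46 mm wide, 4 mm thick, about 30 g, free edge 50 mm from the axis.
- tag_c (a joint): swing of tag c, rad. 0: leans 50 deg from upright toward the robot, bar face uppermost, free edge 38 mm on the -x side of the hinge, 62 mm above the desk. 0.873: upright, edge 80 mm above the desk. 1.745: leans 50 deg toward the bin, ring face uppermost, edge 38 mm on the +x side. Turns lightly (under 1 N at the edge); past upright it falls to the other stop.
- bay_c (a point): middle of the floor of the bin in the lane of tag c, 125 mm beyond its hinge in stand x, 11 mm above the desk. The bin is a fixed open white box, 56 x 56 x 26 mm, 3 mm walls; its near wall is 97 mm beyond the hinge. It holds a bottle or is empty.
- stand_d: aluminium hinge stand of tag d, fixed in one of the lanes (which one varies). Origin mid-foot, 8 mm above the desk; x points level to its lane's bin, y along the hinge. Hinge axis 22 mm above the origin (30 mm above the desk); ears reach 26.5 mm up, 29.5 mm to each side. Tag: smooth plate 46 mm wide, 4 mm thick, about 30 g, free edge 50 mm from the axis.
- tag_d (a joint): swing of tag d, rad. 0: leans 50 deg from upright toward the robot, bar face uppermost, free edge 38 mm on the -x side of the hinge, 62 mm above the desk. 0.873: upright, edge 80 mm above the desk. 1.745: leans 50 deg toward the bin, ring face uppermost, edge 38 mm on the +x side. Turns lightly (under 1 N at the edge); past upright it falls to the other stop.
- bay_d (a point): middle of the floor of the bin in the lane of tag d, 125 mm beyond its hinge in stand x, 11 mm above the desk. The bin is a fixed open white box, 56 x 56 x 26 mm, 3 mm walls; its near wall is 97 mm beyond the hinge. It holds a bottle or is empty.
- bottle_a: loose dropper bottle, 33 mm diameter, 80 mm tall, standing in one of the four bins, top about 91 mm above the desk. Origin at the centre of its underside. To be left alone.
- bottle_b: loose dropper bottle, 33 mm diameter, 80 mm tall, standing in one of the four bins, top about 91 mm above the desk. Origin at the centre of its underside. To be left alone.
- bottle_c: loose dropper bottle, 33 mm diameter, 80 mm tall, standing in one of the four bins, top about 91 mm above the desk. Origin at the centre of its underside. To be left alone.
- spare: loose dropper bottle, 33 mm diameter, 80 mm tall, standing on the desk beside the board, in no bin. Origin at the centre of its underside. To be left alone.
- vial: loose capped sample vial, 14 mm diameter, 42 mm tall, standing on the desk beside the board. Origin at the centre of its underside. To be left alone.

How it is judged:
By the outcome, as a careful person would: the job done as asked, in the order asked, and still so for the second after the job is handed in, with the robot touching nothing.
It also fails if it takes over 64 s, if anything falls off the work surface, if the arm or the gripper's body presses on something with over 40 N, if the wrist force passes 120 N, or if a joint passes its speed limit or range.

## Working session

There is one attempt and no reset: what is moved stays moved. The work goes in short steps, Python scripts to look and compute and a tool call to move; the robot and the scene stay as the last step left them, time stands still between calls to the robot, and variables do not carry over. Pictures are saved under pics/ and viewed, and the job is handed in when it is done.

Besides the shell and the picture viewer there is one more tool, called after "Emit:" in YAML: its name, and indented under it one key for each argument. send_rows: Moves the arm, as the interface text tells. Its arguments: {"type":"object","properties":{"series":{"type":"array","items":{"type":"array","items":{"type":"number"}}},"force":{"type":"number"}},"required":["series"]}

```bash
mkdir -p pics; ls; python3 - <<'E'
from plant import status, viewer
import cv2
s=status.get_state(); print({k:s[k] for k in("t","joints","position","tcp_rot","contact_force","finger_gap")})
for n in("scene","top","wrist"):
    cv2.imwrite(f"pics/{n}0.png",viewer.read_camera(n)); c=viewer.get_calibration(n); print(n,c)
E
```

```text
pics
{'t': 0.0, 'joints': array([ 1.09490868e+00,  2.45808136e-01,  1.55898327e+00, -1.62884053e-05,
        1.33873751e+00, -1.74116457e-01]), 'position': array([0.19291613, 0.62008066, 0.20436571]), 'tcp_rot': array([ 1.50311792e-01,  9.88638168e-01, -9.19981594e-04, -3.01626013e-04]), 'contact_force': array([-0.73458739, -0.73492544, -0.65853555]), 'finger_gap': 0.09377433143624289}
scene {'camera_matrix': array([[431.29399593,   0.        , 310.0512222 ],
       [  0.        , 431.29399593, 199.40947776],
       [  0.        ,   0.        ,   1.        ]]), 'eye': array([0.19681213, 0.40927816, 0.71688869]), 'rotation': array([-0.34238836,  0.87729416, -0.31043835,  0.12943414])}
top {'camera_matrix': array([[471.81890357,   0.        , 318.83957702],
       [  0.        , 471.81890357, 201.99143412],
       [  0.        ,   0.        ,   1.        ]]), 'eye': array([0.40073256, 0.00883194, 1.09360912]), 'rotation': array([ 0.71466788, -0.69498511,  0.05431001, -0.05741018])}
wrist {'camera_matrix': array([[334.0083836 ,   0.        , 317.6474143 ],
       [  0.        , 334.0083836 , 202.31980379],
       [  0.        ,   0.        ,   1.        ]]), 'hand_eye': array([[-7.15322541e-04, -9.65183175e-01, -2.61573942e-01,
         7.63261507e-02],
       [ 9.99999681e-01, -5.97415920e-04, -5.30276515e-04,
        -6.29452741e-04],
       [ 3.55545533e-04, -2.61574238e-01,  9.65183294e-01,
        -1.80040506e-01],
       [ 0.00000000e+00,  0.00000000e+00,  0.00000000e+00,
         1.00000000e+00]])}
```

View pics/top0.png

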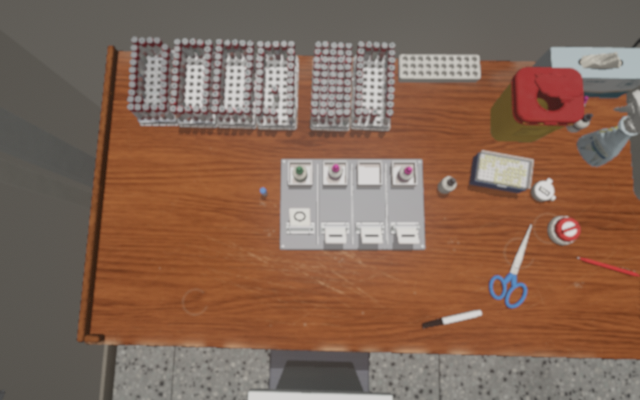

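View pics/scene0.png

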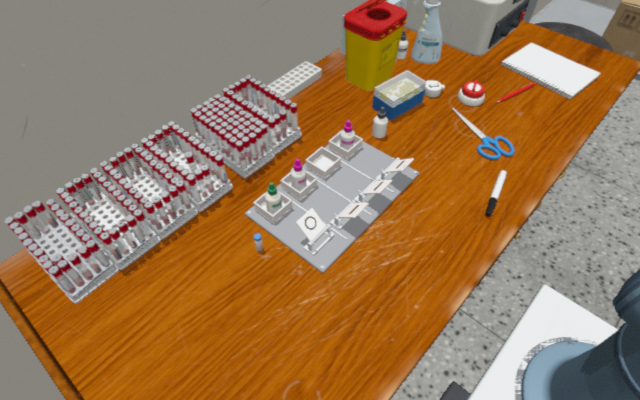

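```bash
python3 - <<'E'
import cv2
a=cv2.imread("pics/top0.png")[150:260,270:470]; cv2.imwrite("pics/topc.png",cv2.resize(a,None,fx=4,fy=4,interpolation=2))
a=cv2.imread("pics/scene0.png")[110:280,240:425]; cv2.imwrite("pics/scc.png",cv2.resize(a,None,fx=3.5,fy=3.5,interpolation=2))
E
```

```text
(no output)
```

View pics/topc.png

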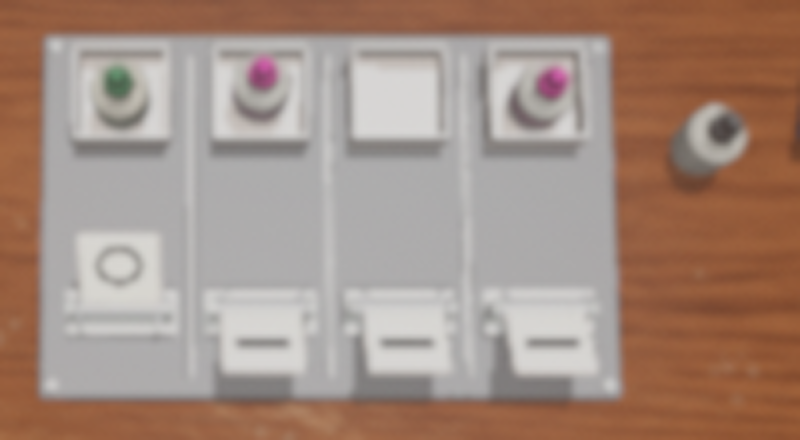

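View pics/scc.png

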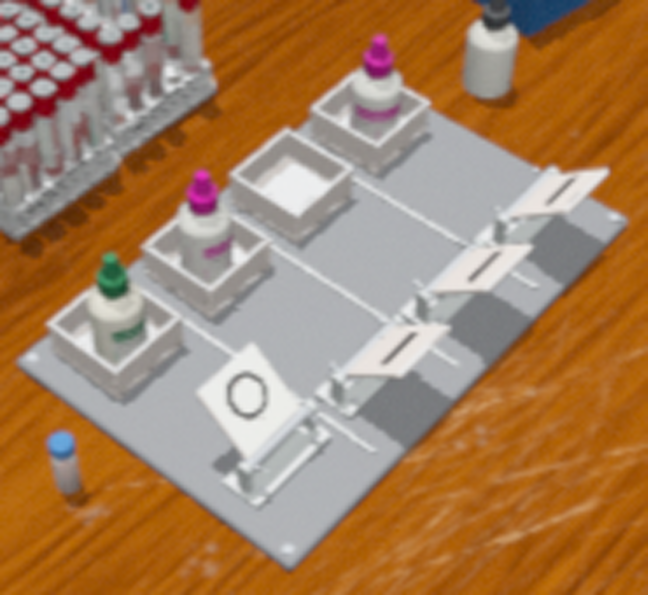

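View pics/wrist0.png

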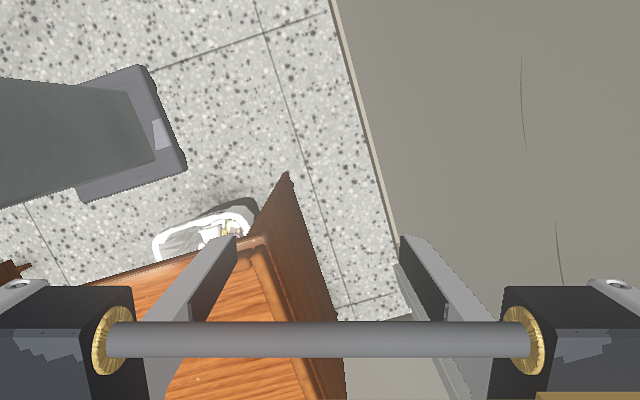

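```bash
cat >h.py <<'E'
import numpy as np
from plant import status, viewer
from scipy.spatial.transform import Rotation as R
def ray(n,u,v,z):
    c=viewer.get_calibration(n); K=c["camera_matrix"]; r=R.from_quat(c["rotation"]).as_matrix()
    d=r@np.linalg.solve(K,[u,v,1]); e=c["eye"]; return e+d*(z-e[2])/d[2]
E
python3 - <<'E'
from h import *
np.set_printoptions(precision=4,suppress=True)
T=lambda u,v,z:ray("top",270+(u+.5)/4-.5,150+(v+.5)/4-.5,z)
S=lambda u,v,z:ray("scene",240+(u+.5)/3.5-.5,110+(v+.5)/3.5-.5,z)
for p in[(45,37),(608,37),(621,397),(40,397)]: print("top corner",T(*p,.008))
for p in[(20,362),(627,220),(290,568)]: print("scene corner",S(*p,.008))
print("edge2",T(220,373,.062),T(304,376,.062),"edge4",T(516,373,.062),T(598,376,.062))
print("edge2 scene",S(401,375,.062),S(449,325,.062),"edge4",S(568,217,.062),S(608,170,.062))
print("lane1 edge",T(77,232,.062),T(159,232,.062), "bottle tops",T(117,75,.091),T(263,70,.091),T(553,82,.091),T(725,127,.08))
s=status.get_state();print(R.from_quat(s["tcp_rot"]).as_matrix())
E
```

```text
top corner [0.6745 0.1087 0.008 ]
top corner [ 0.6837 -0.2239  0.008 ]
top corner [ 0.4717 -0.23    0.008 ]
top corner [0.4624 0.1029 0.008 ]
scene corner [0.6741 0.1086 0.008 ]
scene corner [ 0.4731 -0.2282  0.008 ]
scene corner [0.4633 0.1039 0.008 ]
edge2 [0.4752 0.0005 0.062 ] [ 0.4748 -0.0453  0.062 ] edge4 [ 0.4797 -0.161   0.062 ] [ 0.4793 -0.2057  0.062 ]
edge2 scene [ 0.478  -0.0019  0.062 ] [ 0.4803 -0.0468  0.062 ] edge4 [ 0.4791 -0.1584  0.062 ] [ 0.4838 -0.2065  0.062 ]
lane1 edge [0.5507 0.0815 0.062 ] [0.552  0.0362 0.062 ] bottle tops [0.6334 0.061  0.091 ] [ 0.6384 -0.0183  0.091 ] [ 0.6361 -0.1761  0.091 ] [ 0.616  -0.2721  0.08  ]
[[-0.9548  0.2972 -0.0006]
 [ 0.2972  0.9548 -0.0012]
 [ 0.0002 -0.0014 -1.    ]]
```

Emit:
send_rows:
  series:
    - [0, 0, 0, 0, 0, -0.11, 0]
    - [0, 0, 0, 0, 0, -0.11, 0]
    - [0, 0, 0, 0, 0, -0.11, 0]
    - [-15, -43, 0, 0, 0, 0, 0]
    - [-15, -43, 0, 0, 0, 0, 0]
    - [-15, -43, 0, 0, 0, 0, 0]
    - [-15, -43, 0, 0, 0, 0, 0]
    - [-15, -43, 0, 0, 0, 0, 0]
    - [-15, -43, 0, 0, 0, 0, 0]
    - [-15, -43, 0, 0, 0, 0, 0]
    - [-15, -43, 0, 0, 0, 0, 0]
    - [-15, -43, 0, 0, 0, 0, 0]

```text
t: 1.35
position: [0.3391, 0.2359, 0.2054]
tcp_rot: [-0.014, 1.0, 0.0, 0.0]
contact_force: [0.2, -0.0, 1.1]
finger_gap: 0.0019
```

Emit:
send_rows:
  series:
    - [-14, -44, 0, 0, 0, 0, 0]
    - [-14, -44, 0, 0, 0, 0, 0]
    - [-14, -44, 0, 0, 0, 0, 0]
    - [-14, -44, 0, 0, 0, 0, 0]
    - [-14, -44, 0, 0, 0, 0, 0]
    - [-14, -44, 0, 0, 0, 0, 0]
    - [0, 0, 0, 0, 0, 0, 0]
    - [0, 0, 40, 0, 0, 0, 0]
    - [0, 0, 40, 0, 0, 0, 0]
    - [0, 0, 40, 0, 0, 0, 0]
    - [0, 0, 20, 0, 0, 0, 0]
    - [0, 0, 0, 0, 0, 0, 0]

```text
t: 2.55
position: [0.4273, -0.0223, 0.0623]
tcp_rot: [-0.014, 1.0, 0.001, -0.004]
contact_force: [-0.8, -0.4, -0.1]
finger_gap: 0.0007
```

```bash
python3 - <<'E'
from h import *
import cv2
cv2.imwrite("pics/w1.png",viewer.read_camera("wrist"))
a=viewer.read_camera("scene")[110:280,240:425]; cv2.imwrite("pics/s1.png",cv2.resize(a,None,fx=3.5,fy=3.5,interpolation=2))
s=status.get_state();print(s["position"],s["contact_force"])
E
```

```text
[ 0.43060145 -0.02353065  0.06592571] [ 0.56493004 -0.55507161  0.5715484 ]
```

View pics/w1.png

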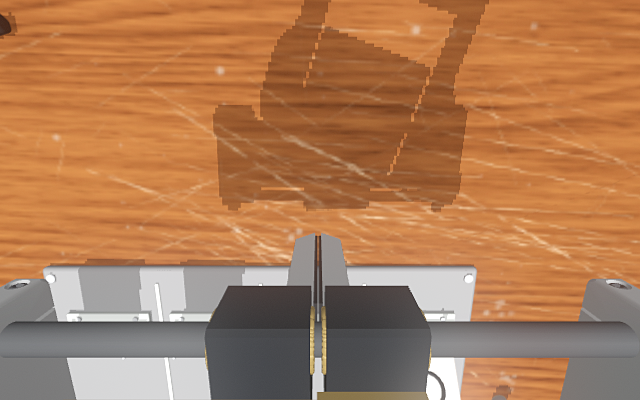

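View pics/s1.png

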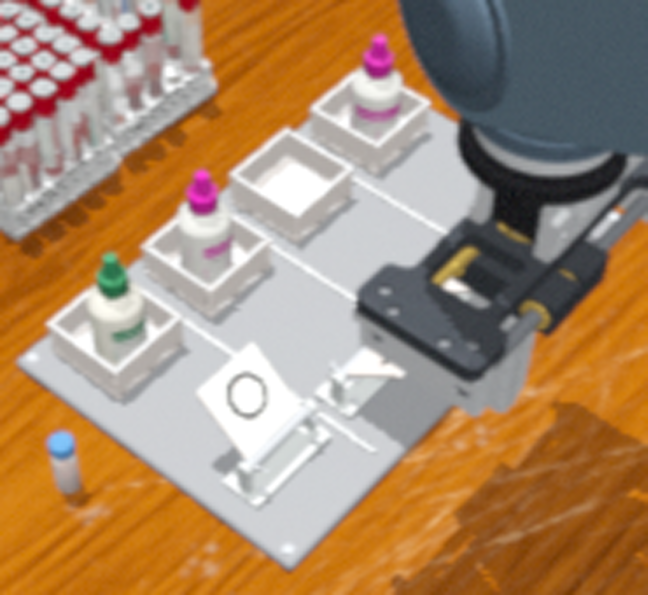

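Emit:
send_rows:
  series:
    - [0, 0, 15, 0, 0, 0, 0]
    - [-15, 0, 0, 0, 0, 0, 0]
    - [-10, 0, 0, 0, 0, 0, 0]
    - [-8, 0, 0, 0, 0, 0, 0]
    - [-8, 0, 0, 0, 0, 0, 0]
    - [-8, 0, 0, 0, 0, 0, 0]
    - [-8, 0, 0, 0, 0, 0, 0]
    - [-6, 0, 0, 0, 0, 0, 0]
    - [-6, 0, 0, 0, 0, 0, 0]
    - [-6, 0, 0, 0, 0, 0, 0]
    - [-5, 0, 0, 0, 0, 0, 0]
    - [0, 0, 0, 0, 0, 0, 0]

```text
t: 3.85
position: [0.5111, -0.0217, 0.0505]
tcp_rot: [-0.014, 1.0, -0.0, 0.0]
contact_force: [-0.2, -0.7, -0.6]
finger_gap: 0.0005
```

```bash
python3 - <<'E'
from h import *
import cv2
a=viewer.read_camera("scene")[110:280,240:425]; cv2.imwrite("pics/s2.png",cv2.resize(a,None,fx=3.5,fy=3.5,interpolation=2))
s=status.get_state();print(s["position"],s["contact_force"])
E
```

```text
[ 0.51065335 -0.02169618  0.05042891] [ 0.45650255 -0.49371484  0.37574008]
```

View pics/s2.png

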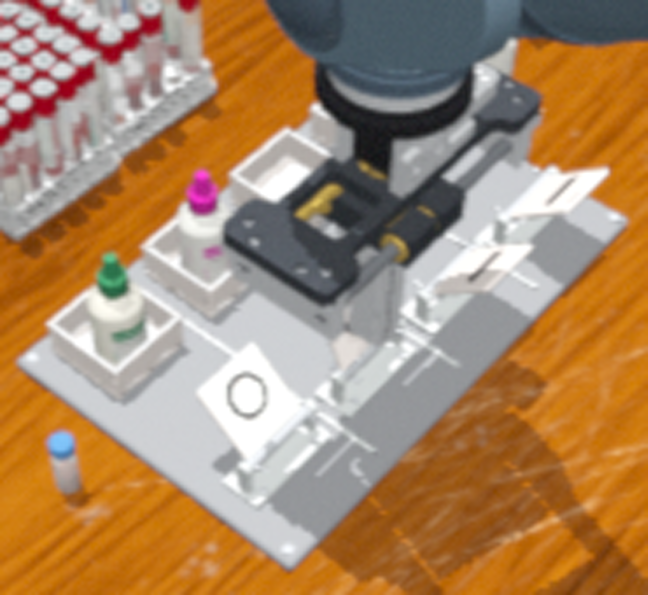

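Emit:
send_rows:
  series:
    - [-5, 0, 0, 0, 0, 0, 0]
    - [-4, 0, 0, 0, 0, 0, 0]
    - [0, 0, 0, 0, 0, 0, 0]
    - [15, 0, 0, 0, 0, 0, 0]
    - [30, 0, 0, 0, 0, 0, 0]
    - [30, 0, 0, 0, 0, 0, 0]
    - [15, 0, -20, 0, 0, 0, 0]
    - [0, -40, 0, 0, 0, 0, 0]
    - [0, -40, 0, 0, 0, 0, 0]
    - [0, -40, 0, 0, 0, 0, 0]
    - [0, -40, 0, 0, 0, 0, 0]
    - [0, 0, 0, 0, 0, 0, 0]

```text
t: 5.1
position: [0.4346, -0.1879, 0.0714]
tcp_rot: [-0.012, 1.0, -0.001, 0.001]
contact_force: [0.3, 0.0, -0.6]
finger_gap: 0.0005
```

```bash
python3 - <<'E'
from h import *
import cv2
a=viewer.read_camera("scene")[110:280,240:425]; cv2.imwrite("pics/s3.png",cv2.resize(a,None,fx=3.5,fy=3.5,interpolation=2))
s=status.get_state();print(s["position"],s["contact_force"])
E
```

```text
[ 0.43405623 -0.18557583  0.07073382] [ 0.43753105 -0.45684905 -1.2546678 ]
```

View pics/s3.png

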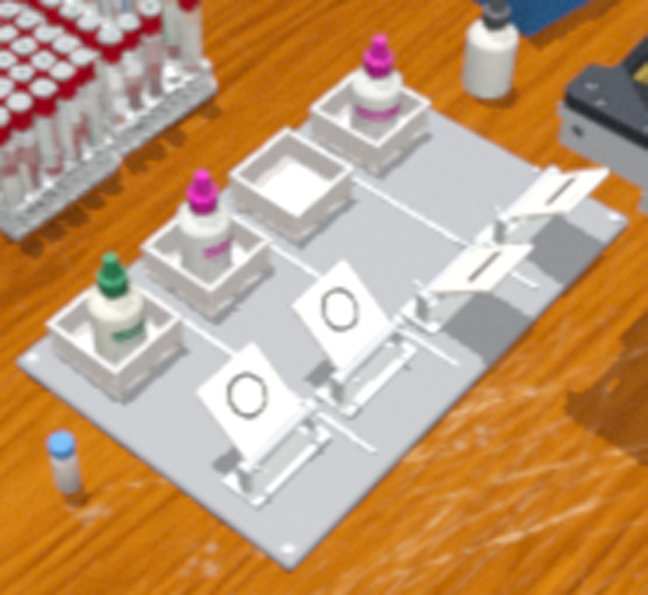

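Lane 2's tag now shows the ring at (340,308) in the crop; the others are unchanged. Next is the fourth lane.

Emit:
send_rows:
  series:
    - [0, 0, 20, 0, 0, 0, 0]
    - [-15, 0, 0, 0, 0, 0, 0]
    - [-10, 0, 0, 0, 0, 0, 0]
    - [-8, 0, 0, 0, 0, 0, 0]
    - [-8, 0, 0, 0, 0, 0, 0]
    - [-8, 0, 0, 0, 0, 0, 0]
    - [-8, 0, 0, 0, 0, 0, 0]
    - [-8, 0, 0, 0, 0, 0, 0]
    - [-8, 0, 0, 0, 0, 0, 0]
    - [-6, 0, 0, 0, 0, 0, 0]
    - [-6, 0, 0, 0, 0, 0, 0]
    - [-5, 0, 0, 0, 0, 0, 0]

```text
t: 6.35
position: [0.5244, -0.1814, 0.0504]
tcp_rot: [-0.014, 1.0, 0.0, 0.0]
contact_force: [0.2, 0.4, -0.0]
finger_gap: 0.0006
```

Emit:
send_rows:
  series:
    - [0, 0, 0, 0, 0, 0, 0]
    - [0, 0, 0, 0, 0, 0, 0]
    - [15, 0, 0, 0, 0, 0, 0]
    - [30, 0, 0, 0, 0, 0, 0]
    - [30, 0, 0, 0, 0, 0, 0]
    - [15, 0, -20, 0, 0, 0, 0]
    - [0, 0, -40, 0, 0, 0, 0]
    - [0, 0, -40, 0, 0, 0, 0]
    - [0, 0, 0, 0, 0, 0, 0]
    - [0, 0, 0, 0, 0, 0, 0]

```text
t: 7.35
position: [0.4343, -0.1842, 0.1513]
tcp_rot: [-0.014, 1.0, -0.001, 0.001]
contact_force: [-0.0, 0.1, -0.4]
finger_gap: 0.0006
```

```bash
python3 - <<'E'
from h import *
import cv2
a=viewer.read_camera("scene")[90:290,220:450]; cv2.imwrite("pics/s4.png",cv2.resize(a,None,fx=3,fy=3,interpolation=2))
cv2.imwrite("pics/t4.png",viewer.read_camera("top"))
s=status.get_state();print(s["t"],s["position"],s["contact_force"])
E
```

```text
7.45 [ 0.43309169 -0.18329898  0.14907044] [-0.72824377 -0.59657673 -0.33187606]
```

View pics/s4.png

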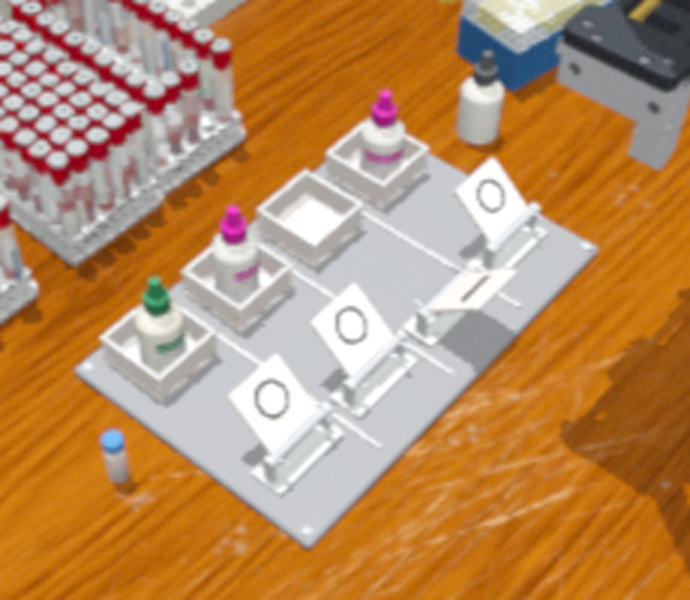

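View pics/t4.png

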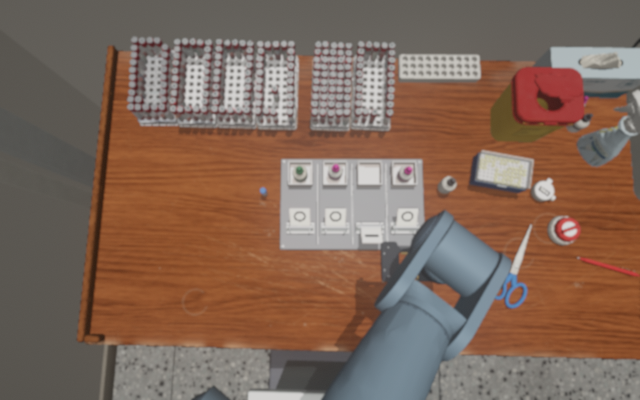

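The three bins with bottles show the ring and the empty third bin shows the bar. The bottles and the vial haven't moved, and the gripper is clear.

```bash
python3 -c "
from plant import ticket; print(ticket.job_done())"
```

```text
the job is handed in; nothing more can be done
None
```

Two tags were wrong: the second and fourth lanes from the left each had a bottle but showed the bar. I pushed both over toward their bins with the shut fingertips.

The last scene and top pictures show the ring at all three bins with bottles and the bar at the empty third bin. The bottles, the spare and the vial all stand where they were. The gripper was clear of everything at hand-in, at about 7.5 s. The force readings I took were all under 2 N, about the noise level. No check failed or disagreed.

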